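Feed the loaded plates into the die-cutting machine

TASK

Get the die-cutting machine ready to be cranked: with the fingers, push the taped plate sandwich along the in-feed leaf, in between the two side frames, until its leading edge rests squarely against the rollers all the way across. Slide it flat on the leaf and never lift or tip it, and leave the crank and everything else on the table where they are. Finish with the hand clear of everything.

Things in the scene. Friction and masses are not known exactly. Their poses are not given: they have to be found in the camera images.
- machine: hand-cranked roller die-cutting machine, white side frames, grey fold-out leaves; fixed to the table. Origin on the table, below the roller axes, midway between the side frames; x = feed direction (level, from in-feed leaf to rollers), y = across it, to the left, z up. In-feed leaf: level shelf 180 mm wide, top 34 mm above the table, from x = -265 mm to the rollers; a like leaf on the out-feed side
- gap (a point): mouth of the gap between the two side frames: its middle, at leaf height (machine x = -73 mm, y = 0, 34 mm up). The frames are 122 mm high, 36 mm thick, from x = -73 to +73 mm; the gap is 112 mm wide (y = -56 to +56 mm), its mouth eased by round noses of 18 mm radius, so it is at its narrowest from x = -55 mm on
- home (a point): point where the middle of the slab's leading edge stops when home against the rollers (machine x = -12.5 mm, y = 0, 42 mm above the table). The two steel rollers, diameter 36 mm, lie across the feed at x = 0, one above the other with a 6 mm nip; they do not turn. A bridge over them, x = -30 to 30 mm, up to 143 mm above the table, hides this point from above
- plate: the plate sandwich, flat on the in-feed leaf: white board, card, die and clear plates taped into one rigid slab, 150 mm long (x) x 106 wide (y) x 16 thick, 0.2 to 0.45 kg, slides under 1 to 5 N. Origin: centre of its underside; x towards its leading edge, z up. It starts with that edge 20 to 60 mm short of the side frames, up to 20 mm off the centre line and turned by up to 0.25 rad
- plate_nose (a point): middle of the slab's leading edge, half-way up its thickness (75 mm ahead of the slab's centre, 8 mm above its underside)
- crank (a joint): angle (rad) of the machine's hand crank, on its right-hand side frame (-y side), axis 98 mm above the table at x = 0: a 70 mm arm with a black handle reaching out to y = -180 mm. 0: the arm points level to the out-feed side; positive raises it. It stays where it is left.
- soap: olive-coloured bar of soap, 80 x 55 x 28 mm, on the table on the crank's side of the machine; bystander, origin at its underside
- pin_jar: small glass jar with a steel lid, diameter 48, height 62 mm, standing beyond the in-feed end of the machine; bystander, origin at its underside
- die_block: small plywood die block with a rubber face, 70 x 60 x 16 mm, lying on the out-feed leaf; bystander, origin at its underside
- brayer: rubber hand roller with a wire fork and wooden handle, about 155 x 98 x 32 mm, lying on the table on the side away from the crank; bystander, origin at its underside
- jug: clear plastic measuring jug with a handle, diameter 104, height 140 mm; bystander, origin at its underside
- spray_bottle: clear spray bottle with a white trigger head, diameter 70, height 193 mm; bystander, origin at its underside
- notebook: black notebook lying flat, 150 x 210 x 14 mm; bystander, origin at its underside
- bamboo_roll: rolled bamboo mat, diameter 56, length 300 mm, with a loose flap; bystander, origin at its underside
- crank_handle (a point): middle of the crank's black handle, diameter 26, length 55 mm
Mind the look-alikes: they are no part of the job. Of the things like the plate, leave any that is blue or red; of the rest the larger one is meant.

How it is judged:
By the outcome, as a careful person would: the job done as asked, in the order asked, and still so for the second after the job is handed in, with the robot touching nothing.
It also fails if it takes over 67 s, if anything falls off the work surface, if the arm or the gripper's body presses on something with over 40 N, if the wrist force passes 120 N, or if a joint passes its speed limit or range.

ROBOT

A 6-joint arm with a two-finger parallel gripper is mounted at the origin on the work surface. World frame = base frame: x ahead of the robot, y to its left, z up, the work surface at z = 0. Lengths are in m, angles in rad, forces in N, time in s.
With the tool pointing down it reaches from about 0.25 to 0.725 m from the base axis. Payload 4 kg.
Tool frame: the origin (TCP) lies between the finger pads; the fingertips stand 11 mm ahead of it and the grasp point (between the pads) lies 8 mm behind it (bot.finger_overhang is the distance from the TCP to the fingertips, in m); z points along the fingers, y is the line along which they close (so a half turn about z gives the same grasp; the last joint's range is limited). The gripper opens to 85 mm and grips with 20 to 120 N. Pads are 22 mm wide; open, the fingers measure 114 mm over their backs; the gripper's body (76 mm by 85 mm) begins 54 mm behind the grasp point. The pads swing forward as they close: fully open they stand 13 mm farther back than shut.
Start: joints at [-1.266, 0.241, 0.005, 1.335, 0, 1.571], TCP at [0.15, -0.477, 0.242] pointing down, gripper open.
Joint ranges: [-2.72, 2.72], [-1.05, 1.87], [-1.09, 1.28], [-1.99, 2.15], [-1.42, 1.44], [-3.14, 3.14]. Speed limits (rad/s): [2.79, 2.79, 3.14, 3.14, 3.14, 3.14].

INTERFACE

Orientations are given as [roll, pitch, yaw] about the fixed x, y, z axes, in that order (R = Rz(yaw) Ry(pitch) Rx(roll)).
In Python, from plant import bot, cams gives the robot as it stands.
- The arm moves only by the tool step_arm, never from a script. Its argument "commands" is a list of rows, each an object of numbers: "dx", "dy", "dz": the shift along the tool's x, y, z in m; "rx", "ry", "rz": the turn, a rotation vector about the tool's x, y, z in rad. A call has 1 to 5 rows; each row shifts and turns the commanded pose from where the row before left it, along the tool's axes as they then stand; what a row does not reach is not made up. A row lasts 1/12 s, in which the tool goes at most 41.7 mm and 7.16 degrees, less where a joint would pass 70% of its speed; a pose out of reach is approached as far as the arm can. A call is refused whole if a number of a shift passes 0.0417 or a number of a turn 0.125, either way. A call with a gripper value outside its range is refused whole. "claw" is the closure, from -1 (fully open) to 1 (shut), set as the call begins (left out, the last holds). The fingers move at their own pace and stop on an object; the grip force is fixed at half the most. Time passes only in rows, so rows that do not move let the fingers close. It gives the time, the measured TCP pose, the force, the opening and the grip force at its end, in the units of the state.
- bot.sense(): the state, without advancing time (a new reading comes with each control period).
- cams.capture(name): name is "scene" or "top" or "wrist"; returns a dict with "img" (384x512x3 uint8, red, green, blue), "fovy" (degrees; the focal length in pixels is half the picture's height over the tangent of half this angle, whatever the lens; pixels are square), "cx", "cy" (the principal point, pixels), "k1" (the pictures are not rectified: a ray, as slopes to the right and down, at radius r is drawn at 1 + k1 r^2 times it, then the intrinsics apply), "rvec" (rotation vector, rad) and "tvec" (3), from world to camera coordinates, as OpenCV has them; the wrist camera has in their place "T_tool_cam" (4x4, takes a point from camera to tool coordinates, whose origin is the TCP and whose axes are the flange's). Camera axes: x right, y down, z forward; pixel columns grow to the right and rows downward; lengths in m; the calibration is good to about 2 mm. A picture is of the moment at which its call begins: read the wrist's pose just before it. There is no depth.
- bot.finish_job(): hands the job in; it is judged then, once.
The state is a dict: "time": time; "qpos": joint angles; "qd": joint speeds; "joint_torque": joint torques, N m; "tool_pos": TCP position; "eef_rot": TCP orientation; "contact_force": force on the tool from outside, world axes, zero at the start; "wrist_torque": the same for the moment, N m; "opening": opening from 0.0 (shut) to 1.0 (fully open); "grip_force": force on a finger pad.
Only numpy, scipy, OpenCV 4.12 (cv2) and the standard library are available. Lean on these libraries where they do the work, as an engineer would, in place of code of your own. Each camera call takes 0.05 s, during which the arm holds its last target. There are 200 camera calls.

## Working session

There is one attempt and no reset: what is moved stays moved. The work goes in short steps, Python scripts to look and compute and a tool call to move; the robot and the scene stay as the last step left them, time stands still between calls to the robot, and variables do not carry over. Pictures are saved under pics/ and viewed, at most 10 in all, crops included, and the job is handed in when it is done.

Besides the shell and the picture viewer there is one more tool, called after ">>>" as name(argument=value, ...) on one line, values as JSON. step_arm: Moves the arm, as the interface text tells. Its arguments: {"type":"object","properties":{"commands":{"type":"array"},"claw":{"type":"number"}},"required":["commands"]}

```bash
ls; mkdir -p pics
python3 - <<'E'
from plant import bot,cams
import cv2,pickle
s=bot.sense();print(s)
d={}
for n in("scene","top"):
    c=cams.capture(n);d[n]=c;cv2.imwrite(f"pics/{n}0.png",c["img"][:,:,::-1]);print(n,{k:v for k,v in c.items() if k!="img"})
pickle.dump(d,open("c0.pkl","wb"))
E
```

```text
pics
{'time': 0.0, 'qpos': array([-1.26597734e+00,  2.41422406e-01,  3.73644304e-03,  1.33517877e+00,
        3.60497536e-05,  1.57080532e+00]), 'qd': array([ 9.62718028e-05, -9.28411050e-04, -9.83973910e-04,  9.00145540e-05,
        4.25440810e-05, -1.28286731e-03]), 'joint_torque': array([-8.32490787e-05, -3.72318256e+01,  2.52407312e+01,  1.68873626e-02,
       -1.29039931e-04,  7.22618722e-06]), 'tool_pos': array([ 0.14989168, -0.47637971,  0.24141287]), 'eef_rot': array([-3.13952425e+00, -3.60310766e-05,  3.04809921e-01]), 'contact_force': array([0.45774493, 0.08452706, 0.67995627]), 'wrist_torque': array([-0.01281213,  0.00280548,  0.0077534 ]), 'grip_force': 0.0, 'opening': 1.0045640860964102}
scene {'fovy': 52.87886168659524, 'cx': 260.379561653223, 'cy': 184.4627701167936, 'k1': -0.11045913923451638, 'rvec': array([ 2.25090299,  0.68734794, -0.28359305]), 'tvec': array([-0.47417064, -0.16234825,  1.54690029])}
top {'fovy': 49.679220295095746, 'cx': 258.0770333954025, 'cy': 191.93383847218118, 'k1': 0.03627996367312224, 'rvec': array([ 2.16780765, -2.18311449,  0.06664696]), 'tvec': array([-0.01093463,  0.56840453,  1.60438902])}
```

View pics/top0.png

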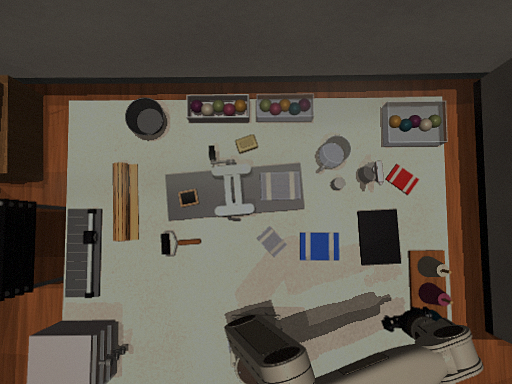

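View pics/scene0.png

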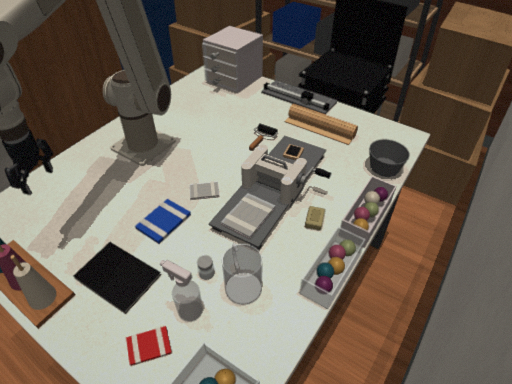

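```bash
cat > h.py <<'E'
import numpy as np,cv2
from scipy.spatial.transform import Rotation as Ro
def K(c):
    f=c["img"].shape[0]/2/np.tan(np.radians(c["fovy"])/2)
    return np.array([[f,0,c["cx"]],[0,f,c["cy"]],[0,0,1.]]),np.array([c["k1"],0,0,0.])
def pose(c,s=None):  # cam->world R,t
    if "rvec" in c:
        R=cv2.Rodrigues(c["rvec"])[0].T; return R,-R@c["tvec"]
    T=c["T_tool_cam"];R=Ro.from_euler("xyz",s["eef_rot"]).as_matrix()
    return R@T[:3,:3],R@T[:3,3]+s["tool_pos"]
def cast(c,uv,z,s=None):
    k,d=K(c);R,t=pose(c,s)
    n=cv2.undistortPoints(np.array(uv,float).reshape(-1,1,2),k,d)[:,0]
    r=np.c_[n,np.ones(len(n))]@R.T
    return t+r*((z-t[2])/r[:,2])[:,None]
def proj(c,P,s=None):
    k,d=K(c);R,t=pose(c,s)
    return cv2.projectPoints(np.array(P,float).reshape(-1,1,3),cv2.Rodrigues(R.T)[0],-R.T@t,k,d)[0][:,0]
E
python3 - <<'E'
import pickle,cv2,numpy as np
from h import *
d=pickle.load(open("c0.pkl","rb"));c=d["top"]
im=c["img"][140:230,155:315,::-1]
cv2.imwrite("pics/crop0.png",cv2.resize(im,None,fx=5,fy=5,interpolation=cv2.INTER_CUBIC))
for n,uv,z in(("plate",(281,186),.05),("leaf ctrR",(303,187),.034),("bridge",(234,190),.143),("leafL",(167,198),.034),("small",(271,241),.016),("jar",(337,184),.062)):
    print(n,cast(c,[uv],z).round(3))
E
```

```text
plate [[ 0.588 -0.104  0.05 ]]
leaf ctrR [[ 0.585 -0.19   0.034]]
bridge [[0.567 0.071 0.143]]
leafL [[0.546 0.34  0.034]]
small [[ 0.377 -0.064  0.016]]
jar [[ 0.593 -0.317  0.062]]
```

View pics/crop0.png

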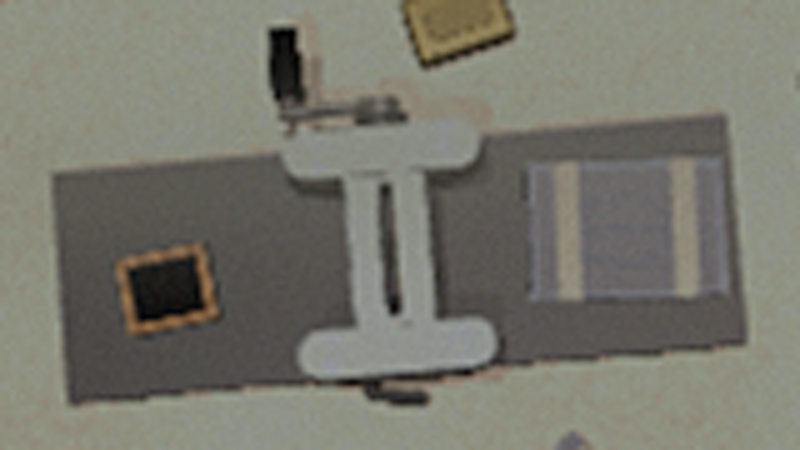

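Run:
```python
import pickle
from h import *
c=pickle.load(open("c0.pkl","rb"))["top"]
f=lambda p,z:cast(c,(np.array(p,float)+.5)/5-.5+[155,140],z)[:,:2]
L=f([(52,173),(725,115),(747,343),(69,404)],.034);S=f([(528,162),(722,158),(728,297),(530,300)],.05)
print(L.round(4),S.round(4))
for Q in(L,S):
    e=lambda i,j:np.linalg.norm(Q[i]-Q[j]);print(e(0,1),e(1,2),e(2,3),e(3,0))
    v=(Q[0]+Q[3]-Q[1]-Q[2]);print("ctr",Q.mean(0),"feed dir",np.arctan2(v[1],v[0]))
```

```text
[[ 0.6396  0.3483]
 [ 0.6809 -0.1779]
 [ 0.5029 -0.1924]
 [ 0.4594  0.3331]] [[ 0.6433 -0.0241]
 [ 0.6452 -0.1738]
 [ 0.5377 -0.1769]
 [ 0.5365 -0.0249]]
0.5278097337083762 0.17865495472580178 0.5273750631646088 0.18089670595286608
ctr [0.57071272 0.07775661] feed dir 1.6512473208229441
0.14973661006018274 0.10750796303672301 0.15203473325654007 0.10683898731822682
ctr [ 0.59068038 -0.09989625] feed dir 1.5808476293390747
```

>>> step_arm(commands=[{"dx":0.0388,"dy":-0.0093},{"dx":0.0388,"dy":-0.0093},{"dx":0.0388,"dy":-0.0093},{"dx":0.0388,"dy":-0.0093},{"dx":0.0388,"dy":-0.0093}])

```text
invalid input at $.commands[0]: expected keys dx, dy, dz, rx, ry, rz
```

>>> step_arm(commands=[{"dx":0.0388,"dy":-0.0093},{"dx":0.0388,"dy":-0.0093},{"dx":0.0388,"dy":-0.0093},{"dx":0.0388,"dy":-0.0093},{"dx":0.0388,"dy":-0.0093}])

```text
invalid input at $.commands[0]: expected keys dx, dy, dz, rx, ry, rz
```

>>> step_arm(commands=[{"dx":0.0388,"dy":-0.0093},{"dx":0.0388,"dy":-0.0093},{"dx":0.0388,"dy":-0.0093},{"rz":-0.12},{"rz":-0.12}])

```text
invalid input at $.commands[0]: expected keys dx, dy, dz, rx, ry, rz
```

>>> step_arm(commands=[{"rz":-0.12},{"rz":-0.12},{"rz":-0.12},{"rz":-0.12},{"rz":-0.12}])

```text
invalid input at $.commands[0]: expected keys dx, dy, dz, rx, ry, rz
```

>>> step_arm(commands=[{"rz":-0.12},{"rz":-0.12},{"rz":-0.12},{"rz":-0.12},{"rz":0}], claw=-0.3)

```text
invalid input at $.commands[0]: expected keys dx, dy, dz, rx, ry, rz
```

All six keys are needed in every row.

>>> step_arm(commands=[{"dx":0.0388,"dy":-0.0093,"dz":0,"rx":0,"ry":0,"rz":0},{"dx":0.0388,"dy":-0.0093,"dz":0,"rx":0,"ry":0,"rz":0},{"dx":0.0388,"dy":-0.0093,"dz":0,"rx":0,"ry":0,"rz":0},{"dx":0.0388,"dy":-0.0093,"dz":0,"rx":0,"ry":0,"rz":0},{"dx":0.0388,"dy":-0.0093,"dz":0,"rx":0,"ry":0,"rz":0}])

```text
time: 0.52
tool_pos: [0.3221, -0.3731, 0.2419]
eef_rot: [-3.141, 0.0, 0.304]
contact_force: [0.5, -0.4, 0.2]
opening: 1.003
grip_force: 0.0
```

>>> step_arm(commands=[{"dx":0.0388,"dy":-0.0093,"dz":0,"rx":0,"ry":0,"rz":0},{"dx":0.0388,"dy":-0.0093,"dz":0,"rx":0,"ry":0,"rz":0},{"dx":0.0388,"dy":-0.0093,"dz":0,"rx":0,"ry":0,"rz":0},{"dx":0.0388,"dy":-0.0093,"dz":0,"rx":0,"ry":0,"rz":0},{"dx":0.0388,"dy":-0.0093,"dz":0,"rx":0,"ry":0,"rz":0}])

```text
time: 0.93
tool_pos: [0.4935, -0.2703, 0.2418]
eef_rot: [-3.141, 0.001, 0.305]
contact_force: [-0.2, -1.6, -0.4]
opening: 1.001
grip_force: 0.0
```

>>> step_arm(commands=[{"dx":0.0388,"dy":-0.0093,"dz":0,"rx":0,"ry":0,"rz":0},{"dx":0.0388,"dy":-0.0093,"dz":0,"rx":0,"ry":0,"rz":0},{"dx":0.0388,"dy":-0.0093,"dz":0,"rx":0,"ry":0,"rz":0},{"dx":0,"dy":0,"dz":0,"rx":0,"ry":0,"rz":-0.12},{"dx":0,"dy":0,"dz":0,"rx":0,"ry":0,"rz":-0.12}])

```text
time: 1.35
tool_pos: [0.5965, -0.208, 0.2401]
eef_rot: [-3.139, 0.002, 0.555]
contact_force: [0.2, 0.5, -0.5]
opening: 0.997
grip_force: 0.0
```

>>> step_arm(commands=[{"dx":0,"dy":0,"dz":0,"rx":0,"ry":0,"rz":-0.12},{"dx":0,"dy":0,"dz":0,"rx":0,"ry":0,"rz":-0.12},{"dx":0,"dy":0,"dz":0,"rx":0,"ry":0,"rz":-0.12},{"dx":0,"dy":0,"dz":0,"rx":0,"ry":0,"rz":-0.12},{"dx":0,"dy":0,"dz":0,"rx":0,"ry":0,"rz":-0.12}])

```text
time: 1.77
tool_pos: [0.5946, -0.2101, 0.2414]
eef_rot: [-3.14, 0.0, 1.151]
contact_force: [0.1, -0.4, 0.2]
opening: 1.001
grip_force: 0.0
```

>>> step_arm(commands=[{"dx":0,"dy":0,"dz":0,"rx":0,"ry":0,"rz":-0.12},{"dx":0,"dy":0,"dz":0,"rx":0,"ry":0,"rz":-0.12},{"dx":0,"dy":0,"dz":0,"rx":0,"ry":0,"rz":-0.12},{"dx":0,"dy":0,"dz":0,"rx":0,"ry":0,"rz":-0.07},{"dx":0,"dy":0,"dz":0,"rx":0,"ry":0,"rz":0}], claw=-0.4)

```text
time: 2.18
tool_pos: [0.5946, -0.2102, 0.2416]
eef_rot: [-3.14, -0.0, 1.576]
contact_force: [0.0, -0.3, -1.1]
opening: 0.697
grip_force: 0.0
```

Run:
```python
from plant import bot,cams
import cv2,pickle
from h import *
s=bot.sense();c=cams.capture("wrist");pickle.dump((c,s),open("w1.pkl","wb"))
print(bot.finger_overhang,c["T_tool_cam"].round(3),c["fovy"],s["tool_pos"])
cv2.imwrite("pics/w1.png",c["img"][:,:,::-1])
t=pickle.load(open("c0.pkl","rb"))["top"]
print("jug top",cast(t,[(330,153)],.1))
```

```text
0.011 [[-0.    -0.965 -0.264  0.065]
 [ 1.    -0.    -0.     0.   ]
 [ 0.    -0.264  0.965 -0.131]
 [ 0.     0.     0.     1.   ]] 60.53277056933067 [ 0.59464128 -0.21015584  0.24156031]
jug top [[ 0.70638719 -0.28617977  0.1       ]]
```

View pics/w1.png

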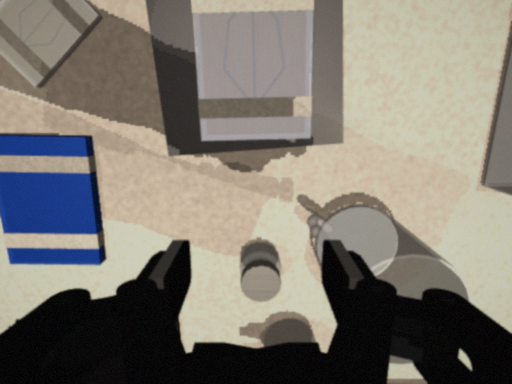

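Run:
```python
import pickle
from h import *
c,s=pickle.load(open("w1.pkl","rb"))
S=cast(c,[(202,141),(312,138),(195,12),(312,10)],.05,s);L=cast(c,[(168,155),(343,143),(150,0),(343,0)],.034,s)
o=np.array([.5707,.0778]);a=1.6512;u=np.array([np.cos(a),np.sin(a)]);v=np.array([-u[1],u[0]])
M=lambda P:np.c_[(P[:,:2]-o)@u,(P[:,:2]-o)@v].round(4)
print(S.round(4),M(S));print(L.round(4),M(L));print("tcp",M(s["tool_pos"][None]))
print("tip heights px->", proj(c,[s["tool_pos"]+[0,0,-.011]],s))
```

```text
[[ 0.5419 -0.1773  0.05  ]
 [ 0.6485 -0.1739  0.05  ]
 [ 0.5403 -0.0655  0.05  ]
 [ 0.6428 -0.0634  0.05  ]] [[-0.252   0.0492]
 [-0.2572 -0.0573]
 [-0.1403  0.0418]
 [-0.1465 -0.0605]]
[[ 0.5038 -0.1934  0.034 ]
 [ 0.683  -0.1803  0.034 ]
 [ 0.497  -0.0521  0.034 ]
 [ 0.673  -0.0512  0.034 ]] [[-0.265   0.0885]
 [-0.2662 -0.0912]
 [-0.1236  0.0839]
 [-0.1368 -0.0916]]
tcp [[-0.2889 -0.0007]]
tip heights px-> [[255.88928626 250.83374265]]
```

Run:
```python
import pickle
from h import *
c,s=pickle.load(open("w1.pkl","rb"));t=pickle.load(open("c0.pkl","rb"))["top"]
for z in(.06,.08,.1,.12,.14):print(z,cast(c,[(299,197)],z,s)[0,:2].round(3),cast(t,[(319,172)],z)[0,:2].round(3))
im=t["img"][130:200,300:400,::-1]
cv2.imwrite("pics/crop1.png",cv2.resize(im,None,fx=6,fy=6,interpolation=cv2.INTER_CUBIC))
```

```text
0.06 [ 0.637 -0.23 ] [ 0.64  -0.249]
0.08 [ 0.634 -0.225] [ 0.638 -0.247]
0.1 [ 0.632 -0.22 ] [ 0.635 -0.244]
0.12 [ 0.629 -0.214] [ 0.633 -0.241]
0.14 [ 0.626 -0.209] [ 0.63  -0.239]
```

View pics/crop1.png

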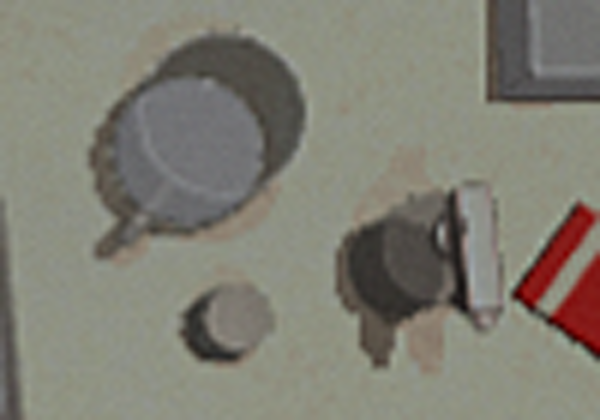

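Run:
```python
import pickle,cv2
from h import *
c,s=pickle.load(open("w1.pkl","rb"));d=pickle.load(open("c0.pkl","rb"))
a=cv2.resize(c["img"][170:350,270:480],None,fx=2.2,fy=2.2,interpolation=cv2.INTER_CUBIC)
b=cv2.resize(d["scene"]["img"][225:315,190:270],None,fx=4,fy=4,interpolation=cv2.INTER_CUBIC)
o=np.zeros((400,800,3),np.uint8);o[:a.shape[0],:a.shape[1]]=a;o[:360,470:790]=b
cv2.imwrite("pics/crop2.png",o[:,:,::-1])
print(cast(d["top"],[(332,155)],0),cast(c,[(357,240)],0,s),cast(c,[(415,300)],.14,s),cast(d["top"],[(338,145)],.14))
```

```text
[[ 0.71523343 -0.31000826  0.        ]] [[ 0.71755928 -0.30057124  0.        ]] [[ 0.7215962  -0.29313772  0.14      ]] [[ 0.72875403 -0.30933956  0.14      ]]
```

View pics/crop2.png

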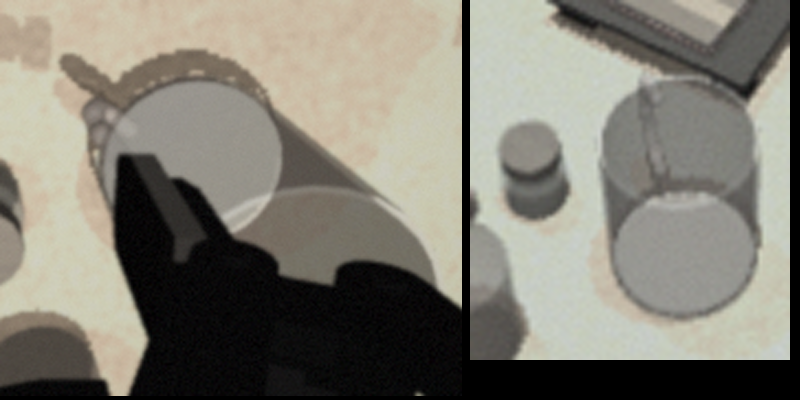

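>>> step_arm(commands=[{"dx":0.013,"dy":-0.006,"dz":0,"rx":0,"ry":0,"rz":0},{"dx":0,"dy":0,"dz":0.035,"rx":0,"ry":0,"rz":0},{"dx":0,"dy":0,"dz":0.035,"rx":0,"ry":0,"rz":0},{"dx":0,"dy":0,"dz":0.035,"rx":0,"ry":0,"rz":0},{"dx":0,"dy":0,"dz":0.035,"rx":0,"ry":0,"rz":0}])

```text
time: 2.65
tool_pos: [0.5887, -0.1971, 0.1011]
eef_rot: [3.141, 0.0, 1.573]
contact_force: [0.5, -0.5, -0.1]
opening: 0.704
grip_force: 0.0
```

>>> step_arm(commands=[{"dx":0,"dy":0,"dz":0.02,"rx":0,"ry":0,"rz":0},{"dx":0,"dy":0,"dz":0.015,"rx":0,"ry":0,"rz":0},{"dx":0,"dy":0,"dz":0.01,"rx":0,"ry":0,"rz":0},{"dx":0,"dy":0,"dz":0.01,"rx":0,"ry":0,"rz":0},{"dx":0,"dy":0,"dz":0,"rx":0,"ry":0,"rz":0}])

```text
time: 3.07
tool_pos: [0.5878, -0.1969, 0.0453]
eef_rot: [-3.139, -0.001, 1.574]
contact_force: [-0.5, -0.2, -1.4]
opening: 0.7
grip_force: 0.0
```

Run:
```python
from plant import bot,cams
import cv2,pickle
s=bot.sense();c=cams.capture("wrist");pickle.dump((c,s),open("w2.pkl","wb"))
print(s["tool_pos"],s["contact_force"],s["eef_rot"])
cv2.imwrite("pics/w2.png",c["img"][:,:,::-1])
```

```text
[ 0.58778818 -0.19690709  0.04531948] [-0.52441498 -0.1623341  -1.41733119] [-3.13862227e+00 -1.02805688e-03  1.57402781e+00]
```

View pics/w2.png

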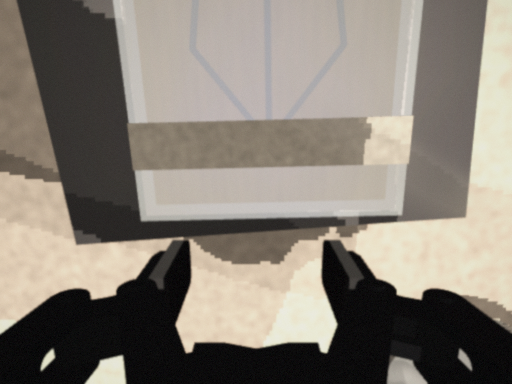

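```bash
cat >> h.py <<'E'
o=np.array([.5707,.0778]);a=1.6512;u=np.array([np.cos(a),np.sin(a)]);v=np.array([-u[1],u[0]])
M=lambda P:np.c_[(P[:,:2]-o)@u,(P[:,:2]-o)@v].round(4)
E
python3 - <<'E'
import pickle
from h import *
c,s=pickle.load(open("w2.pkl","rb"))
S=cast(c,[(140,221),(402,216),(115,0),(422,0)],.05,s);L=cast(c,[(77,243),(467,216),(18,0),(487,0)],.034,s)
for P in(S,L):
    m=M(P);print(m,"edge ang",np.arctan2(m[0,0]-m[1,0],m[0,1]-m[1,1]),"side angs",np.arctan2(m[2:,1]-m[:2,1],m[2:,0]-m[:2,0]))
print(M(s["tool_pos"][None]))
E
```

```text
[[-0.2514  0.0503]
 [-0.2573 -0.0554]
 [-0.172   0.0451]
 [-0.1802 -0.0589]] edge ang 0.055760491092486486 side angs [-0.06539779 -0.04536445]
[[-0.265   0.0876]
 [-0.2654 -0.0914]
 [-0.1645  0.0876]
 [-0.1785 -0.0907]] edge ang 0.0022346331518905776 side angs [0.         0.00805506]
[[-0.2752  0.005 ]]
```

>>> step_arm(commands=[{"dx":0,"dy":0,"dz":0,"rx":0,"ry":0,"rz":-0.02},{"dx":0.005,"dy":-0.0003,"dz":0,"rx":0,"ry":0,"rz":0},{"dx":0.004,"dy":-0.0002,"dz":0,"rx":0,"ry":0,"rz":0},{"dx":0.004,"dy":-0.0002,"dz":0,"rx":0,"ry":0,"rz":0},{"dx":0.004,"dy":-0.0002,"dz":0,"rx":0,"ry":0,"rz":0}])

```text
time: 3.53
tool_pos: [0.5882, -0.1806, 0.0484]
eef_rot: [3.14, 0.002, 1.595]
contact_force: [-0.3, -3.3, 1.5]
opening: 0.7
grip_force: 1.4
```

>>> step_arm(commands=[{"dx":0.003,"dy":-0.0002,"dz":0,"rx":0,"ry":0,"rz":0},{"dx":0.003,"dy":-0.0002,"dz":0,"rx":0,"ry":0,"rz":-0.01},{"dx":0.003,"dy":-0.0002,"dz":0,"rx":0,"ry":0,"rz":-0.01},{"dx":0.003,"dy":-0.0001,"dz":0,"rx":0,"ry":0,"rz":-0.01},{"dx":0.003,"dy":-0.0001,"dz":0,"rx":0,"ry":0,"rz":-0.01}])

```text
time: 3.95
tool_pos: [0.5865, -0.1653, 0.0476]
eef_rot: [3.141, 0.0, 1.636]
contact_force: [1.0, -1.8, 1.6]
opening: 0.706
grip_force: 1.4
```

>>> step_arm(commands=[{"dx":0.003,"dy":0,"dz":0,"rx":0,"ry":0,"rz":-0.01},{"dx":0.003,"dy":0,"dz":0,"rx":0,"ry":0,"rz":-0.006},{"dx":0.001,"dy":0,"dz":0,"rx":0,"ry":0,"rz":0},{"dx":0,"dy":0,"dz":0,"rx":0,"ry":0,"rz":0}])

```text
time: 4.28
tool_pos: [0.5856, -0.1578, 0.0471]
eef_rot: [-3.141, -0.001, 1.651]
contact_force: [0.5, -0.7, 1.1]
opening: 0.701
grip_force: 0.8
```

```bash
cat > look.py <<'E'
from plant import bot,cams
import cv2,pickle,sys
from h import *
s=bot.sense();c=cams.capture("wrist");n=sys.argv[1];pickle.dump((c,s),open(n+".pkl","wb"))
print(M(s["tool_pos"][None]),s["tool_pos"],s["contact_force"],s["eef_rot"])
cv2.imwrite(f"pics/{n}.png",c["img"][:,:,::-1])
g=cv2.GaussianBlur(cv2.cvtColor(c["img"],cv2.COLOR_RGB2GRAY),(3,3),0).astype(float)
D=np.gradient(g,axis=1)
for nm,lo,hi,sg in(("L",90,175,1),("R",375,450,-1)):
    p=[(lo+np.argmax(sg*D[r,lo:hi]),r) for r in range(10,200,6)]
    m=M(cast(c,p,.05,s)); q=np.polyfit(m[:,0],m[:,1],1)
    for _ in range(3):
        e=abs(m[:,1]-np.polyval(q,m[:,0]));k=e<max(.001,1.5*np.median(e));q=np.polyfit(m[k,0],m[k,1],1)
    print(nm,"ang",q[0].round(4),"y at -.2,-.1",np.polyval(q,[-.2,-.1]).round(4),"n",k.sum(),"of",len(k),"px",p[0],p[-1])
E
python3 look.py w3
```

```text
[[-0.236   0.0041]] [ 0.58558355 -0.15776552  0.0471472 ] [ 0.52139435 -0.72697427  1.08639828] [-3.14125480e+00 -6.37777660e-04  1.65140064e+00]
L ang -0.0155 y at -.2,-.1 [0.0515 0.0499] n 32 of 32 px (np.int64(122), 10) (np.int64(139), 196)
R ang 0.0072 y at -.2,-.1 [-0.055  -0.0543] n 32 of 32 px (np.int64(426), 10) (np.int64(403), 196)
```

View pics/w3.png

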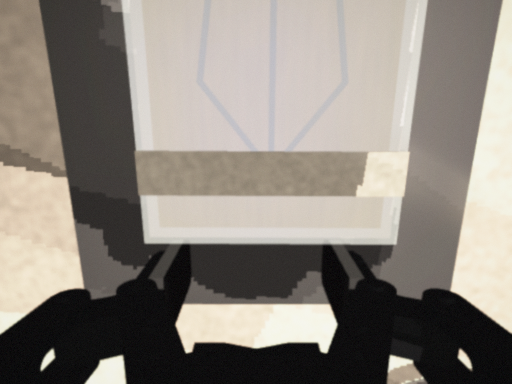

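>>> step_arm(commands=[{"dx":0.004,"dy":0,"dz":0,"rx":0,"ry":0,"rz":0},{"dx":0.004,"dy":0,"dz":0,"rx":0,"ry":0,"rz":0},{"dx":0.004,"dy":0,"dz":0,"rx":0,"ry":0,"rz":0},{"dx":0.004,"dy":0,"dz":0,"rx":0,"ry":0,"rz":0},{"dx":0.004,"dy":0,"dz":0,"rx":0,"ry":0,"rz":0}])

```text
time: 4.75
tool_pos: [0.5837, -0.1377, 0.047]
eef_rot: [-3.141, -0.001, 1.651]
contact_force: [0.2, -1.5, 0.0]
opening: 0.696
grip_force: 0.9
```

>>> step_arm(commands=[{"dx":0.004,"dy":0,"dz":0,"rx":0,"ry":0,"rz":0},{"dx":0.004,"dy":0,"dz":0,"rx":0,"ry":0,"rz":0},{"dx":0.004,"dy":0,"dz":0,"rx":0,"ry":0,"rz":0},{"dx":0.002,"dy":0,"dz":0,"rx":0,"ry":0,"rz":0},{"dx":0,"dy":0,"dz":0,"rx":0,"ry":0,"rz":0}])

```text
time: 5.17
tool_pos: [0.5827, -0.1234, 0.0471]
eef_rot: [-3.141, -0.001, 1.652]
contact_force: [-0.0, 0.1, 0.9]
opening: 0.701
grip_force: 0.0
```

```bash
python3 look.py w4
```

```text
[[-0.2015  0.0042]] [ 0.58273366 -0.12340969  0.04710033] [-0.03361617  0.14812459  0.87135106] [-3.14101670e+00 -1.13674240e-03  1.65183694e+00]
L ang -0.0098 y at -.2,-.1 [0.0519 0.0509] n 32 of 32 px (np.int64(121), 10) (np.int64(139), 196)
R ang 0.0121 y at -.2,-.1 [-0.0553 -0.0541] n 32 of 32 px (np.int64(425), 10) (np.int64(403), 196)
```

>>> step_arm(commands=[{"dx":0.004,"dy":0,"dz":0,"rx":0,"ry":0,"rz":0},{"dx":0.004,"dy":0,"dz":0,"rx":0,"ry":0,"rz":0},{"dx":0.004,"dy":0,"dz":0,"rx":0,"ry":0,"rz":0},{"dx":0.004,"dy":0,"dz":0,"rx":0,"ry":0,"rz":0},{"dx":0.003,"dy":0,"dz":0,"rx":0,"ry":0,"rz":0}])

```text
time: 5.63
tool_pos: [0.5814, -0.1051, 0.0473]
eef_rot: [-3.141, -0.0, 1.651]
contact_force: [0.8, -0.9, -1.6]
opening: 0.697
grip_force: 0.7
```

>>> step_arm(commands=[{"dx":0.002,"dy":0,"dz":0,"rx":0,"ry":0,"rz":0},{"dx":0.001,"dy":0,"dz":0,"rx":0,"ry":0,"rz":0},{"dx":0.001,"dy":0,"dz":0,"rx":0,"ry":0,"rz":0},{"dx":0.001,"dy":0,"dz":0,"rx":0,"ry":0,"rz":0}])

```text
time: 5.97
tool_pos: [0.5811, -0.1005, 0.0473]
eef_rot: [-3.142, 0.0, 1.651]
contact_force: [-0.1, -0.9, -1.4]
opening: 0.701
grip_force: 0.8
```

>>> step_arm(commands=[{"dx":0.001,"dy":0,"dz":0,"rx":0,"ry":0,"rz":0},{"dx":0.001,"dy":0,"dz":0,"rx":0,"ry":0,"rz":0}])

```text
time: 6.13
tool_pos: [0.5809, -0.0986, 0.0473]
eef_rot: [-3.142, 0.0, 1.651]
contact_force: [0.2, -2.2, -1.1]
opening: 0.7
grip_force: 0.8
```

>>> step_arm(commands=[{"dx":0.001,"dy":0,"dz":0,"rx":0,"ry":0,"rz":0},{"dx":0.001,"dy":0,"dz":0,"rx":0,"ry":0,"rz":0}])

```text
time: 6.3
tool_pos: [0.5808, -0.0966, 0.0473]
eef_rot: [3.141, 0.0, 1.651]
contact_force: [-0.2, -1.3, -0.1]
opening: 0.7
grip_force: 0.8
```

>>> step_arm(commands=[{"dx":0.001,"dy":0,"dz":0,"rx":0,"ry":0,"rz":0}])

```text
time: 6.38
tool_pos: [0.5807, -0.0955, 0.0473]
eef_rot: [3.142, 0.0, 1.651]
contact_force: [1.2, -1.3, -1.5]
opening: 0.699
grip_force: 0.8
```

>>> step_arm(commands=[{"dx":0.001,"dy":0,"dz":0,"rx":0,"ry":0,"rz":0}])

```text
time: 6.47
tool_pos: [0.5806, -0.0946, 0.0473]
eef_rot: [-3.142, 0.0, 1.651]
contact_force: [0.2, -3.6, -0.2]
opening: 0.7
grip_force: 1.9
```

>>> step_arm(commands=[{"dx":0.001,"dy":0,"dz":0,"rx":0,"ry":0,"rz":0}])

```text
time: 6.55
tool_pos: [0.5806, -0.0944, 0.0473]
eef_rot: [-3.142, 0.002, 1.65]
contact_force: [0.9, -6.7, -0.7]
opening: 0.693
grip_force: 3.1
```

>>> step_arm(commands=[{"dx":0.0005,"dy":0,"dz":0,"rx":0,"ry":0,"rz":0}])

```text
time: 6.63
tool_pos: [0.5806, -0.0944, 0.0473]
eef_rot: [-3.141, 0.003, 1.65]
contact_force: [0.2, -6.7, -0.6]
opening: 0.703
grip_force: 3.3
```

>>> step_arm(commands=[{"dx":0.001,"dy":0,"dz":0,"rx":0,"ry":0,"rz":0},{"dx":0.001,"dy":0,"dz":0,"rx":0,"ry":0,"rz":0},{"dx":0,"dy":0,"dz":0,"rx":0,"ry":0,"rz":0}])

```text
time: 6.88
tool_pos: [0.5805, -0.0942, 0.0475]
eef_rot: [-3.141, 0.007, 1.649]
contact_force: [0.1, -9.6, -0.4]
opening: 0.702
grip_force: 5.1
```

```bash
python3 look.py w5
```

```text
[[-0.1723  0.004 ]] [ 0.58052502 -0.09424332  0.04750899] [ 0.0937254  -9.55004001 -0.36863257] [-3.14148119  0.00667744  1.64890767]
L ang -0.0123 y at -.2,-.1 [0.0524 0.0512] n 32 of 32 px (np.int64(120), 10) (np.int64(138), 196)
R ang 0.0123 y at -.2,-.1 [-0.0558 -0.0546] n 32 of 32 px (np.int64(425), 10) (np.int64(403), 196)
```

View pics/w5.png

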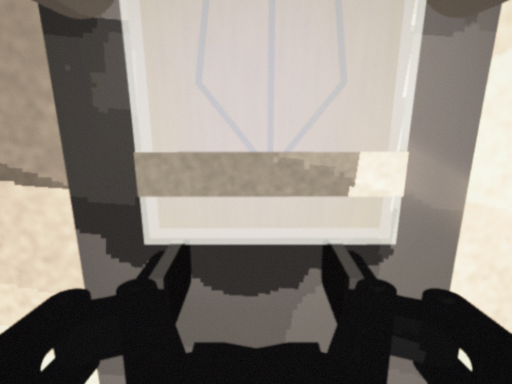

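>>> step_arm(commands=[{"dx":-0.004,"dy":0,"dz":0,"rx":0,"ry":0,"rz":0},{"dx":-0.008,"dy":0,"dz":0,"rx":0,"ry":0,"rz":0},{"dx":-0.01,"dy":0,"dz":0,"rx":0,"ry":0,"rz":0},{"dx":-0.005,"dy":0,"dz":-0.02,"rx":0,"ry":0,"rz":0},{"dx":0,"dy":0,"dz":-0.04,"rx":0,"ry":0,"rz":0}])

```text
time: 7.35
tool_pos: [0.5784, -0.1184, 0.1024]
eef_rot: [-3.13, -0.004, 1.65]
contact_force: [0.8, 0.2, -0.4]
opening: 0.697
grip_force: 0.0
```

>>> step_arm(commands=[{"dx":0,"dy":0,"dz":-0.04,"rx":0,"ry":0,"rz":0},{"dx":0,"dy":0,"dz":-0.04,"rx":0,"ry":0,"rz":0},{"dx":0,"dy":0,"dz":-0.03,"rx":0,"ry":0,"rz":0},{"dx":0,"dy":0,"dz":0,"rx":0,"ry":0,"rz":0},{"dx":0,"dy":0,"dz":0,"rx":0,"ry":0,"rz":0}])

```text
time: 7.77
tool_pos: [0.5841, -0.1185, 0.2202]
eef_rot: [3.136, 0.001, 1.651]
contact_force: [0.3, 0.0, -1.1]
opening: 0.696
grip_force: 0.0
```

```bash
python3 look.py w6
```

```text
[[-0.1968  0.0024]] [ 0.58407876 -0.1185362   0.2202191 ] [ 0.27425353  0.03579818 -1.0506898 ] [3.13559684e+00 1.02909142e-03 1.65064227e+00]
L ang -0.0793 y at -.2,-.1 [0.1411 0.1332] n 22 of 32 px (np.int64(140), 10) (np.int64(117), 196)
R ang 0.0621 y at -.2,-.1 [-0.1453 -0.1391] n 19 of 32 px (np.int64(420), 10) (np.int64(386), 196)
```

View pics/w6.png

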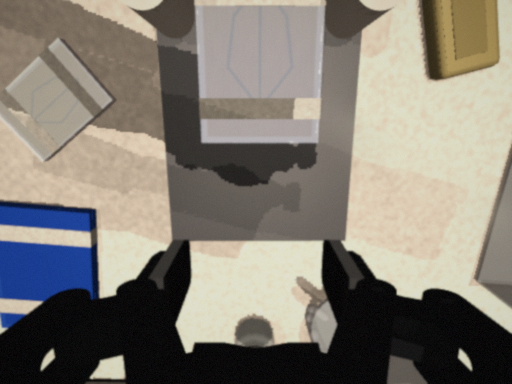

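Run:
```python
import pickle
from h import *
from plant import bot
c,s=pickle.load(open("w6.pkl","rb"))
m=M(cast(c,[(201,143),(318.5,142.5)],.05,s));l=M(cast(c,[(173,240),(347,239)],.034,s));print(m,l)
if abs((m[:,0].mean()-l[:,0].mean())-.1025)<.005 and abs(m[0,0]-m[1,0])<.003: print(bot.finish_job())
```

```text
[[-0.1636  0.0513]
 [-0.1633 -0.0553]] [[-0.2648  0.0872]
 [-0.2642 -0.0929]]
the job is handed in; nothing more can be done
None
```

The plate sandwich is home: its leading edge rests squarely against the rollers between the side frames. In the last check the trailing edge was within about 1 mm of where it should be and square to 0.3 mm. The hand is clear, nothing else on the table was touched, and the job is handed in at about 8 s of the 67 s allowed.

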